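# Close the bench vise on an ore lump and lock it

## Robot

A 6-joint arm with a two-finger parallel gripper is mounted at the origin on the work surface. World frame = base frame: x ahead of the robot, y to its left, z up, the work surface at z = 0. Lengths are in m, angles in rad, forces in N, time in s.
With the tool pointing down it reaches from about 0.3 to 0.875 m from the base axis. Payload 6.4 kg.
Tool frame: the origin (TCP) lies on the centre line of the jaws, within the pads' length; the fingertips stand 14 mm ahead of it and the grasp point (between the pads) lies 5 mm behind it; z points along the fingers, y is the direction in which the jaws open and shut (so a half turn about z gives the same grasp; the last joint's range is limited). The gripper opens to 85 mm and grips with 20 to 120 N. Pads are 22 mm wide; open, the fingers measure 114 mm over their backs; the gripper's body (76 mm by 85 mm) begins 54 mm behind the grasp point. The pads swing forward as they close: fully open they stand 13 mm farther back than shut.
Start: joints at [1.053, 0.181, 1.607, -0, 1.354, -0.206], TCP at [0.176, 0.547, 0.245] pointing down, gripper open.
Joint ranges: [-2.99, 2.99], [-0.89, 2.07], [0.3, 2.58], [-1.14, 4.28], [0, 2.63], [-3.12, 3.12]. Speed limits (rad/s): [2.57, 2.57, 3.01, 3.14, 3.14, 3.14].

## Interface

Orientations are given as a unit quaternion [w, x, y, z].
In Python, from bench import * gives the robot as it stands.
- The arm moves only by the tool servo_tool, never from a script. Its argument "plan" is a list that holds one entry, the list of rows, each a list of 5 numbers: the shift along the world's x, y, z in m, then the turn about the world's z in rad, then the gripper command: -1 is shut, 1 is fully open, values between are in proportion. In form: [[[tx, ty, tz, roll, claw], ...]]. A call has 1 to 8 rows; each row shifts and turns the commanded pose from where the row before left it; what a row does not reach is not made up. A row lasts 1/10 s, in which the tool goes at most 50 mm and 8.59 degrees, less where a joint would pass 70% of its speed; a pose out of reach is approached as far as the arm can. A call with a gripper value outside its range is refused whole. The fingers move at their own pace and stop on an object; the grip force is fixed at half the most. Time passes only in rows, so rows that do not move let the fingers close. It gives the time, the measured TCP pose, the force and the opening at its end, in the units of the state.
- get_obs(): the state, without advancing time (a new reading comes with each control period).
- camera(name): name is "scene" or "side" or "wrist"; returns a dict with "img" (480x640x3 uint8, blue, green, red), "camera_matrix" (3x3 intrinsics, pixels), "rvec" (rotation vector, rad) and "tvec" (3), from world to camera coordinates, as OpenCV has them. Camera axes: x right, y down, z forward; pixel columns grow to the right and rows downward; lengths in m; the calibration is good to about 2 mm. A picture is of the moment at which its call begins. There is no depth.
- hand_in(): hands the job in, once; it reports no verdict.
Trained networks look in a picture, given as the dict that the camera call returned (one of the last four; its "shot" number tells which), for a name from the list of things; names that differ only in an ending like _2 or _b are one class to them, and where a whole thing is asked for, a point or a joint stands for the part that bears it (a point fixed in the world has none). Each returns a list of dicts, best first, with "conf" (0 to 1); they miss things now and then, are a little off and sometimes report something else, mostly with a low value. They report only what shows in the picture. A call takes as long as a camera call. They do not tell look-alikes from the thing itself.
- trace(picture, thing): "mask" (480x640 bool, what is visible of it) and "rect" ([left, top, right, bottom] as shares, 0 to 1, of the picture: columns of its width, rows of its height, round what is visible of it).
- pinpoint(picture, thing): "centre" ([row, column] as shares, 0 to 1, of the picture: columns of its width, rows of its height: a listed point, or the origin of a listed thing).
The state is a dict: "time_s": time; "q": joint angles; "dq": joint speeds; "joint_efforts": joint torques, N m; "eef_pos": TCP position; "eef_rot": TCP orientation; "wrist_force": force on the tool from outside, world axes, zero at the start; "torque": the same for the moment, N m; "opening": opening from 0.0 (shut) to 1.0 (fully open).
Only numpy, scipy, OpenCV 4.12 (cv2) and the standard library are available. Lean on these libraries where they do the work, as an engineer would, in place of code of your own. Each camera call takes 0.05 s, during which the arm holds its last target.

## Task

The quick-action vise stands open with a lump of rusty ore loose on its bed. With the fingertips, push the red sliding jaw along the bed until the ore sits snug between both jaws, then push the locking crank round by its upright black handle until it is fully home against its stop, where the crank lies alongside the vise. Do not touch or lift the ore itself, leave everything else on the bench where it is, and finish with the hand clear.

Things in the scene. Friction and masses are not known exactly. Their poses are not given: they have to be found in the camera images.
- vise: dark green cast iron vise, fixed to the bench. Origin: on the bench under its middle; x: the clamping direction, from the sliding jaw towards the fixed jaw; y: to the side on which the crank sits; z up. Bed 270 mm long (x -140 to +130 mm), 100 mm wide, its top 35 mm above the bench. The fixed jaw is 100 mm wide, its clamping face at x = +65 mm, its top 90 mm above the bench. Behind the sliding jaw (towards -x) the bed is bare and flat
- jaw (a joint): travel of the red sliding jaw along the vise's +x, in m: 0 = fully open, growing as it closes. The opening between the jaws is 0.140 minus this value, so both jaws bear on the 55 mm ore at about 0.085. Starts between 0.005 and 0.045. It slides stiffly (about 3 N, plus up to about 7 N once it pushes the ore along the bed) and stays where it is left; the jaw itself does not stop before 0.110, the ore stops it
- jaw_back (a point): top edge of the sliding jaw's back face (the upright face away from the ore, looking to the vise's -x), at mid-width, 90 mm above the bench. The face is 100 mm wide and reaches down to the bed (35 mm above the bench); the jaw is 30 mm thick
- crank (a joint): angle of the locking crank, rad: 0 = arm points straight out sideways (vise +y); growing counterclockwise seen from above, to 1.57 at the stop, where the arm points to the vise's -x, alongside the bed. Starts between 0 and 0.35. About 2 N at the handle turn it; it stays where it is left
- crank_knob (a point): centre of the top of the crank's upright black handle, 18 mm in diameter, 99 mm above the bench; the handle reaches down to the arm (its top 47 mm above the bench) and turns about the pivot at a radius of 70 mm
- crank_pivot (a point): on the crank's upright pivot axis, at the height of the handle's top (99 mm above the bench); at x = -20 mm, y = +90 mm in the vise's frame; nothing stands that high there, the pivot hub ends 49 mm above the bench
- ore_center (a point): centre of the fist-sized rusty brown ore lump, about 30 mm above the vise's bed. The lump is 55 mm thick between two flat faces that look to the jaws (its x), about 80 mm wide and 63 mm high, 0.5 to 0.75 kg, loose, at first skewed by up to 0.1 rad and clear of both jaws; it slides and squares up when the jaw pushes it
- hammer: ball-peen hammer lying flat, wooden handle along its x (240 mm), steel head at +x, 32 mm high; origin: under the handle near mid-length. Bystander, loose
- chip_pan: shallow open aluminium pan 200 x 150 x 28 mm; origin: centre of its underside. Bystander, loose
- bucking_plate: dark steel square plate 150 x 150 x 20 mm, 3.3 kg; origin: centre of its underside. Bystander, loose
- brush: hand brush lying flat; origin on its underside. Bystander, loose
- sample_jar: closed jar, 56 mm across, 75 mm high; origin: centre of its underside. Bystander, loose
- sample_cup: small open steel bowl, 70 mm across, 50 mm high; origin: centre of its underside. Bystander, loose
- mortar: white ceramic bowl, 100 mm across, 60 mm high; origin: centre of its underside. Bystander, loose
There are look-alikes about, which are no part of the job. Leave any turquoise look-alike of the part that bears ore_center alone.

How it is judged:
On the way, in this order (a step that is already met when the one before it is completed fails the run):
1. the sliding jaw is pushed up so that the ore sits snug between both jaws (value of joint jaw above 0.082 m and x of ore_center in the frame of vise between 0.029 and 0.046 m and y of ore_center in the frame of vise between -0.035 and 0.035 m and z of ore_center in the frame of vise between 0.055 and 0.075 m), for 0.2 s.
2. the crank is pushed round to its stop (value of joint crank above 1.45 rad), for 0.2 s.
At the end, for the whole second after the job is handed in: The jaw has travelled more than 82 mm (at most 3 mm of slack on the 55 mm ore), the ore sits upright and at rest on the bed between the jaws (within 35 mm of the vise's centre line), and the crank is within 0.12 rad (7 degrees) of its stop (all of step 1 and value of joint crank above 1.45 rad and linear speed of ore below 0.01 m/s and angle between ore_center's own z axis and vertical below 0.15 rad); the robot touches nothing.
It fails at once if the crank is swung to its lock before the ore is nipped (value of joint crank above 0.8 rad and value of joint jaw below 0.08 m).
It fails at once if the ore is touched by the robot (contact force between any of the fingers, the arm and ore above 1 N).
It fails at once if the ore is lifted or tipped (height (world z) of ore_center above 0.085 m or angle between ore_center's own z axis and vertical above 0.35 rad).
It fails at once if a bystander is moved by more than 20 mm (distance of any of hammer, chip_pan, bucking_plate, brush, sample_jar, sample_cup, mortar from where it was at the start of the episode above 0.02 m).
It also fails if it takes over 51 s, if anything falls off the work surface, if the arm or the gripper's body presses on something with over 40 N, if the wrist force passes 120 N, or if a joint passes its speed limit or range.

## Working session

There is one attempt and no reset: what is moved stays moved. The work goes in short steps, Python scripts to look and compute and a tool call to move; the robot and the scene stay as the last step left them, time stands still between calls to the robot, and variables do not carry over. Pictures are saved under pics/ and viewed, and the job is handed in when it is done.

Besides the shell and the picture viewer there is one more tool, called after "Call:" as a command line: name --argument value ..., lists and objects as JSON in quotes. servo_tool: Moves the arm, as the interface text tells. Its arguments: {"type":"object","properties":{"plan":{"type":"array"}},"required":["plan"]}

```bash
mkdir -p pics; ls; python3 - <<'E'
from bench import *
import cv2
o=get_obs();print(o)
for n in("scene","side"):
    p=camera(n);cv2.imwrite(f"pics/{n}0.png",p["img"])
    print(n,p["camera_matrix"],p["rvec"],p["tvec"])
    for t in("vise","jaw_back","crank_knob","crank_pivot","ore_center"):
        for d in pinpoint(p,t)[:4]:
            print(t,round(d["conf"],2),round(d["centre"][1]*640,1),round(d["centre"][0]*480,1))
E
```

```text
pics
{'time_s': 0.0, 'q': array([ 1.05270265e+00,  1.81509669e-01,  1.60803171e+00, -9.24975759e-06,
        1.35378125e+00, -2.06303695e-01]), 'dq': array([ 0.00056952, -0.00060968, -0.00072842,  0.00072824, -0.00079187,
        0.00126766]), 'joint_efforts': array([-1.69969815e-03, -4.44874299e+01, -3.51335299e+01, -4.39744817e-04,
        9.05485213e-03, -2.12524935e-05]), 'eef_pos': array([0.17610699, 0.54680774, 0.24439031]), 'eef_rot': array([-3.02269545e-04,  1.55263255e-01,  9.87872752e-01, -8.10467441e-04]), 'wrist_force': array([ 0.16059855, -0.24364217,  0.10074527]), 'torque': array([ 0.03856962, -0.04265727,  0.01037277]), 'opening': 0.9986739254475423}
scene [[536.79427707   0.         314.8967868 ]
 [  0.         536.79427707 239.43968061]
 [  0.           0.           1.        ]] [ 2.26656713  1.38374534 -0.39495257] [-0.19627921 -0.43978694  1.9359616 ]
vise 0.56 331.5 244.5
jaw_back 0.67 320.3 205.8
crank_knob 0.75 374.8 196.6
crank_pivot 0.56 356.4 209.6
ore_center 0.95 308.4 279.3
ore_center 0.62 336.8 240.2
side [[497.56357714   0.         325.90353008]
 [  0.         497.56357714 244.28390167]
 [  0.           0.           1.        ]] [ 2.07058801 -0.90409076  0.43879226] [-0.47345091  0.31063014  1.18601037]
vise 0.75 304.7 258.1
vise 0.52 230.0 196.5
jaw_back 0.72 257.8 220.9
jaw_back 0.56 282.1 255.2
crank_knob 0.72 256.2 222.9
crank_knob 0.68 171.8 228.2
crank_knob 0.61 283.6 255.2
crank_pivot 0.67 172.3 227.8
crank_pivot 0.65 276.7 227.3
crank_pivot 0.33 328.5 214.5
ore_center 0.81 316.2 244.3
ore_center 0.75 360.1 258.0
```

View pics/scene0.png

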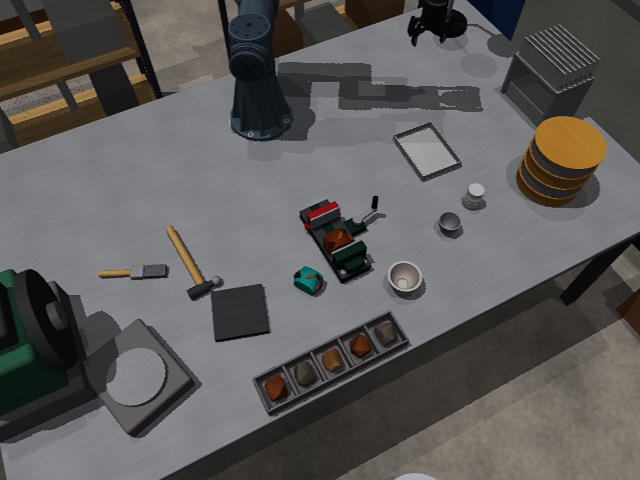

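View pics/side0.png

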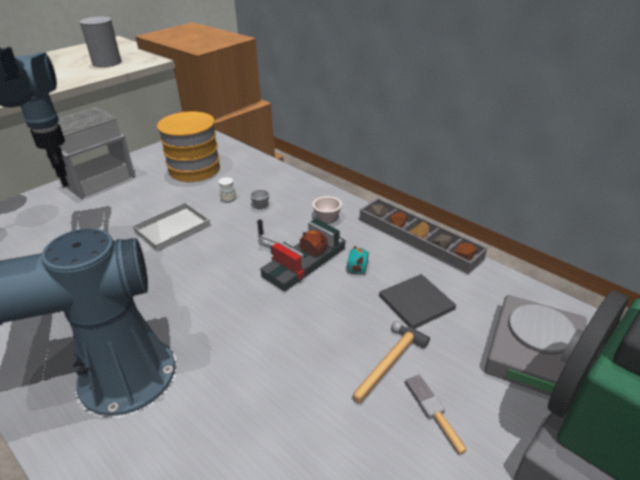

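The scene picture shows the red jaw at (322,213), the rusty ore at (338,240), the black crank handle at (375,201) and the turquoise look-alike at (308,279). In the side picture the same things are at (288,262), (314,241), (261,228) and (358,260). The target is the rusty lump on the vise bed. I'll enlarge both pictures to confirm.

```bash
python3 - <<'E'
import cv2,numpy as np
a=cv2.imread("pics/scene0.png")[185:295,285:395];b=cv2.imread("pics/side0.png")[200:300,245:375]
a=cv2.resize(a,(400,400),interpolation=cv2.INTER_CUBIC);b=cv2.resize(b,(400,308),interpolation=cv2.INTER_CUBIC)
b=np.vstack([b,np.zeros((92,400,3),np.uint8)])
cv2.imwrite("pics/crop0.png",np.hstack([a,b]))
E
```

```text
(no output)
```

View pics/crop0.png

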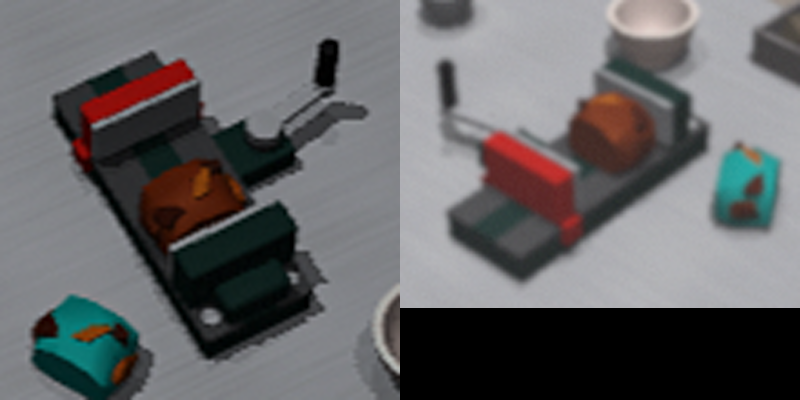

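The crop confirms it: the brown lump lies on the bed and the turquoise one lies off the vise. Next I fit the vise pose to these corners in both views.

```bash
cat > h.py <<'E'
import numpy as np,cv2
from scipy.optimize import least_squares
def model(p,jaw=None,crank=None):
    x,y,th,j,c=p
    R=np.array([[np.cos(th),-np.sin(th),0],[np.sin(th),np.cos(th),0],[0,0,1]])
    T=np.array([x,y,0])
    return lambda q:np.asarray(q)@R.T+T
def jb(j): return -0.075+j-0.03   # back face x
def pts(p):
    j,c=p[3],p[4];b=jb(j)
    return dict(b00=(-.14,-.05,.035),b01=(-.14,.05,.035),b10=(.13,-.05,.035),b11=(.13,.05,.035),
      f0=(.065,-.05,.09),f1=(.065,.05,.09),j0=(b,-.05,.09),j1=(b,.05,.09),k0=(b+.03,-.05,.09),k1=(b+.03,.05,.09),jm=(b,0,.09),
      knob=(-.02-.07*np.sin(c),.09+.07*np.cos(c),.099),piv=(-.02,.09,.099),hub=(-.02,.09,.049),org=(0,0,0))
def proj(cam,X): return cv2.projectPoints(np.atleast_2d(np.float64(X)),cam["rvec"],cam["tvec"],cam["camera_matrix"],None)[0][:,0]
def fit(obs,p0):
    # obs: list (cam,name,(u,v),w)
    def r(p):
        W=model(p);P=pts(p);o=[]
        for cam,n,uv,w in obs: o+=list((proj(cam,W(P[n]))[0]-uv)*w)
        return o
    return least_squares(r,p0,loss="soft_l1",f_scale=2),r
def draw(cam,p,img):
    W=model(p);P=pts(p);q={k:tuple(int(v*16) for v in proj(cam,W(P[k]))[0]) for k in P}
    for a,b in("b00 b01","b01 b11","b11 b10","b10 b00","f0 f1","j0 j1","k0 k1","j0 k0","j1 k1","piv knob"):pass
E
sed -i '/for a,b in/d' h.py
cat >> h.py <<'E'
    for s in("b00 b01","b01 b11","b11 b10","b10 b00","f0 f1","j0 j1","k0 k1","j0 k0","j1 k1","piv knob"):
        a,b=s.split();cv2.line(img,q[a],q[b],(255,255,0),1,cv2.LINE_AA,4)
    return img
def ray(cam,uv,z):
    R=cv2.Rodrigues(np.float64(cam["rvec"]))[0];t=np.float64(cam["tvec"]).ravel()
    d=R.T@np.linalg.inv(cam["camera_matrix"])@np.array([uv[0],uv[1],1]);c=-R.T@t
    return c+d*(z-c[2])/d[2]
E
python3 - <<'E'
from bench import *
from h import *
S=camera("scene");D=camera("side")
s=lambda x,y:(285+x/3.636,185+y/3.636); d=lambda x,y:(245+(x-400)/3.077,200+y/3.077)
obs=[(S,"b01",s(155,52),1),(S,"b00",s(53,97),1),(S,"f0",s(170,248),1),(S,"f1",s(283,205),1),(S,"j0",s(82,103),1),(S,"j1",s(185,62),1),(S,"knob",s(328,42),1),
(D,"knob",d(446,63),1),(D,"b01",d(450,213),1),(D,"b00",d(522,260),1),(D,"b10",d(706,130),.7)]
print(ray(S,s(155,52),.035),ray(S,s(53,97),.035),ray(S,s(328,42),.099),ray(D,d(446,63),.099),ray(D,d(450,213),.035),ray(D,d(522,260),.035))
a=ray(S,s(170,248),.09);b=ray(S,s(283,205),.09)
e=b-a;th=np.arctan2(-e[0],e[1]);m=(a+b)/2
p0=[m[0]-.065*np.cos(th),m[1]-.065*np.sin(th),th,.03,.2]
f,r=fit(obs,p0);print(f.x.round(4));print(np.round(r(f.x),1))
W=model(f.x);P=pts(f.x)
for k in("jm","knob","piv"):print(k,W(P[k]).round(4))
out=[]
for cam,(x0,y0,x1,y1) in((S,(275,175,405,300)),(D,(235,195,375,305))):
    for p in(None,):
        im=cv2.resize(cam["img"],None,fx=1,fy=1)
    K=cam["camera_matrix"].copy();K2=K.copy();K2[0,2]-=x0;K2[1,2]-=y0;K2[:2]*=3
    c=dict(cam,camera_matrix=K2)
    im=cv2.resize(cam["img"][y0:y1,x0:x1],None,fx=3,fy=3,interpolation=cv2.INTER_CUBIC)
    draw(c,f.x,im);im=cv2.copyMakeBorder(im,0,400-im.shape[0],0,0,cv2.BORDER_CONSTANT);out.append(im[:, :400])
o=np.hstack(out);cv2.imwrite("pics/fit0.png",o);print(o.shape)
E
```

```text
[0.45243459 0.03502539 0.035     ] [ 0.45395353 -0.06502596  0.035     ] [0.54970144 0.1462044  0.099     ] [0.55131775 0.14185779 0.099     ] [0.44783324 0.02544558 0.035     ] [ 0.44847659 -0.07242527  0.035     ]
[ 0.5932 -0.013   0.0205  0.0179  0.2693]
[-0.3  0.1 -0.2  0.2 -0.1 -0.  -1.2 -2.4 -0.6  1.1  0.1 -0.7 -0.4  0.7
 -0.4 -0.2 -0.8 -2.  -0.1 -2.1  1.5 -2.3]
jm [ 0.5061 -0.0147  0.09  ]
knob [0.5514 0.1437 0.099 ]
piv [0.5714 0.0766 0.099 ]
(400, 790, 3)
```

View pics/fit0.png

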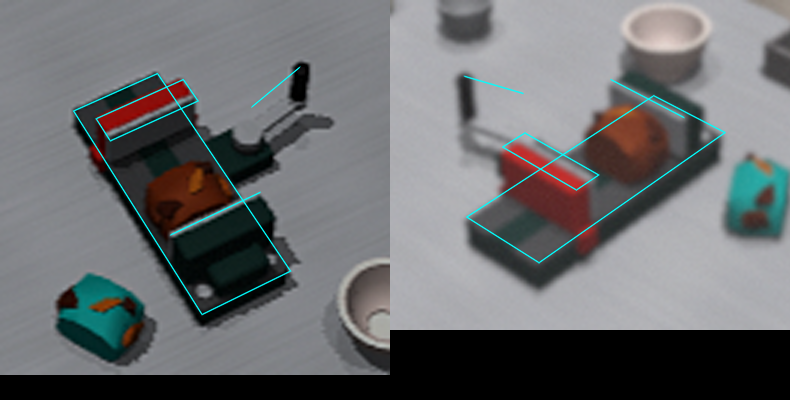

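The overlay fits the scene view closely and is about 2 px off in the side view. I'll shut the gripper, move to above the bed behind the jaw, and look with the wrist camera.

Call:
servo_tool --plan '[[[0.0165,-0.0355,0,0.0208,-1],[0.0165,-0.0355,0,0.0208,-1],[0.0165,-0.0355,0,0.0208,-1],[0.0165,-0.0355,0,0.0208,-1],[0.0165,-0.0355,0,0.0208,-1],[0.0165,-0.0355,0,0.0208,-1],[0.0165,-0.0355,0,0.0208,-1],[0.0165,-0.0355,0,0.0208,-1]]]'

```text
time_s: 1.5
eef_pos: [0.3088, 0.262, 0.2456]
eef_rot: [0.0, 0.072, 0.997, 0.0]
wrist_force: [1.6, -0.4, 0.4]
opening: -0.001
```

Call:
servo_tool --plan '[[[0.0165,-0.0355,0,0.0208,-1],[0.0165,-0.0355,0,0.0208,-1],[0.0165,-0.0355,0,0.0208,-1],[0.0165,-0.0355,0,0.0208,-1],[0.0165,-0.0355,0,0.0208,-1],[0.0165,-0.0355,0,0.0208,-1],[0.0165,-0.0355,0,0.0208,-1],[0.0165,-0.0355,0,0.0208,-1]]]'

```text
time_s: 2.3
eef_pos: [0.4409, -0.0224, 0.2456]
eef_rot: [0.0, -0.011, 1.0, -0.0]
wrist_force: [1.8, 0.3, -0.2]
opening: -0.003
```

```bash
python3 - <<'E'
from bench import *
from h import *
o=get_obs();print(o["time_s"],o["eef_pos"],o["eef_rot"],o["opening"],o["wrist_force"])
c=camera("wrist");cv2.imwrite("pics/wrist1.png",c["img"])
for t in("jaw_back","crank_knob","ore_center","vise","crank_pivot"):
    for d in pinpoint(c,t)[:3]:
        uv=(d["centre"][1]*640,d["centre"][0]*480);z=dict(jaw_back=.09,ore_center=.065,vise=0).get(t,.099)
        print(t,round(d["conf"],2),np.round(uv,1),ray(c,uv,z).round(4))
p=[.5932,-.013,.0205,.0179,.2693]
im=draw(c,p,c["img"].copy());cv2.imwrite("pics/wrist1f.png",im)
E
```

```text
2.3 [ 0.44089023 -0.02241301  0.24556781] [ 4.13380473e-04 -1.07371785e-02  9.99942266e-01 -7.73024443e-05] -0.0031895259913126382 [ 1.79565579  0.28241428 -0.20262749]
jaw_back 0.98 [325.2 290.5] [ 0.4975 -0.0146  0.09  ]
jaw_back 0.22 [ 14.9 382.7] [ 0.5917 -0.2835  0.09  ]
crank_knob 0.6 [513.8 359.8] [0.553  0.1431 0.099 ]
ore_center 0.73 [196.1 414.5] [ 0.6453 -0.1365  0.065 ]
```

View pics/wrist1f.png

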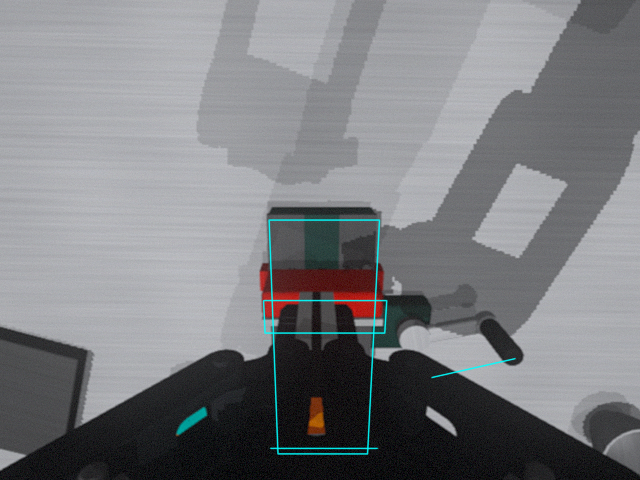

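The wrist picture shows the jaw's back top edge at row 291 between columns 263 and 383. The bed end's top edge is at row 214, columns 268 to 379, and the knob top is near (512,356). The model sits about 6 to 9 px too far along x, so I'm refitting with all three views.

```bash
python3 - <<'E'
from bench import *
from h import *
S=camera("scene");D=camera("side");C=camera("wrist")
s=lambda x,y:(285+x/3.636,185+y/3.636); d=lambda x,y:(245+(x-400)/3.077,200+y/3.077)
obs=[(S,"b01",s(155,52),1),(S,"b00",s(53,97),1),(S,"f0",s(170,248),1),(S,"f1",s(283,205),1),(S,"j0",s(82,103),1),(S,"j1",s(185,62),1),(S,"knob",s(328,42),1),
(D,"knob",d(446,63),1),(D,"b01",d(450,213),1),(D,"b00",d(522,260),1),
(C,"b00",(268,214),.6),(C,"b01",(379,214),.6),(C,"j0",(263,291),.6),(C,"j1",(383,291),.6),(C,"jm",(325,290.5),.6),(C,"knob",(512,356),.6)]
for n,uv,w in [(o[1],o[2],o[3]) for o in obs[-6:]]:
    z={'b':.035,'j':.09,'k':.099}[n[0]];print(n,ray(C,uv,z).round(4))
f,r=fit(obs,[.59,-.013,.02,.015,.27]);print(f.x.round(4));print(np.round(r(f.x),1))
W=model(f.x);P=pts(f.x)
for k in("jm","knob","piv"):print(k,W(P[k]).round(4))
R=cv2.Rodrigues(C["rvec"])[0];print("cam",-R.T@C["tvec"].ravel())
for t in("hammer","chip_pan","bucking_plate","sample_jar","sample_cup","mortar"):
    for q in pinpoint(S,t)[:1]:print(t,round(q["conf"],2),ray(S,(q["centre"][1]*640,q["centre"][0]*480),0).round(3))
im=draw(C,f.x,C["img"].copy())[190:400,240:540];cv2.imwrite("pics/w2.png",cv2.resize(im,None,fx=2.5,fy=2.5,interpolation=cv2.INTER_CUBIC))
E
```

```text
b00 [ 0.4479 -0.0634  0.035 ]
b01 [0.4457 0.0366 0.035 ]
j0 [ 0.4978 -0.0617  0.09  ]
j1 [0.4957 0.0348 0.09  ]
jm [ 0.4963 -0.0118  0.09  ]
knob [0.5479 0.1437 0.099 ]
[ 0.5899 -0.012   0.0141  0.0125  0.275 ]
[-0.2 -0.9 -0.2 -0.9 -0.6 -1.1 -1.6 -3.3 -1.6 -1.3 -0.8 -2.9 -0.6 -0.1
 -1.3  0.  -2.1 -1.8 -1.5 -1.7 -0.4  1.7 -0.6  2.2 -1.2  0.2  1.3  0.7
 -1.1  0.7  0.7  0.5]
jm [ 0.4974 -0.0133  0.09  ]
knob [0.5486 0.1448 0.099 ]
piv [0.5686 0.0777 0.099 ]
cam [ 0.36179404 -0.0219376   0.37421392]
hammer 0.93 [ 0.446 -0.438  0.   ]
chip_pan 0.69 [0.416 0.437 0.   ]
bucking_plate 0.82 [ 0.668 -0.364  0.   ]
sample_jar 0.68 [0.66  0.449 0.   ]
sample_cup 0.82 [0.71  0.311 0.   ]
mortar 0.76 [0.82  0.099 0.   ]
```

View pics/w2.png

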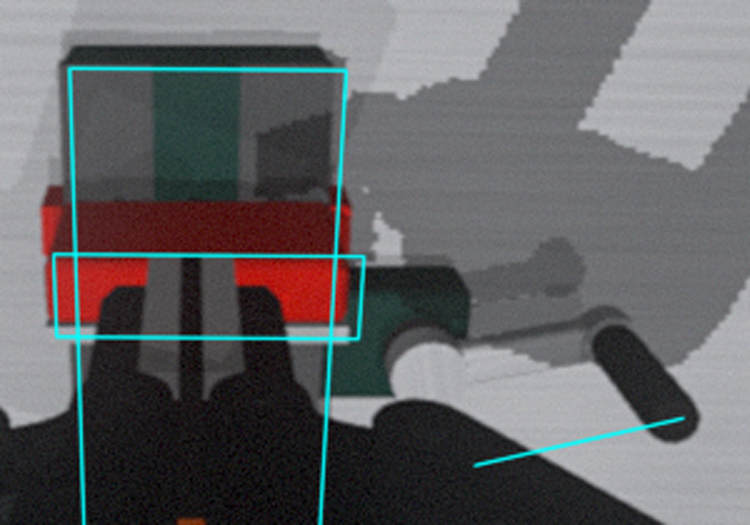

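The vise fits at about (0.588, -0.013) with a yaw of 0.014 rad, and the jaw back is at x = 0.497. Next I lower behind the jaw.

Call:
servo_tool --plan '[[[0,0.002,-0.035,0,-1],[0,0.002,-0.035,0,-1],[0,0.002,-0.035,0,-1],[0,0.002,-0.035,0,-1],[0,0.001,-0.025,0,-1],[0,0,-0.013,0,-1],[0,0,0,0,-1]]]'

```text
time_s: 3.75
eef_pos: [0.4387, -0.0112, 0.0654]
eef_rot: [-0.002, -0.011, 1.0, 0.001]
wrist_force: [-0.2, 0.7, -0.7]
opening: -0.004
```

Call:
servo_tool --plan '[[[0.01,0,0,0,-1],[0.01,0,0,0,-1],[0.01,0,0,0,-1],[0.008,0,0,0,-1],[0.008,0,0,0,-1],[0.008,0,0,0,-1],[0,0,0,0,-1]]]'

```text
time_s: 4.45
eef_pos: [0.4954, -0.0118, 0.0674]
eef_rot: [0.0, -0.011, 1.0, -0.0]
wrist_force: [0.1, -0.1, -0.5]
opening: -0.002
```

```bash
python3 - <<'E'
from bench import *
from h import *
o=get_obs();print(o["time_s"],o["eef_pos"],o["wrist_force"])
a=camera("scene")["img"][185:295,285:395];b=camera("side")["img"][200:300,245:375]
a=cv2.resize(a,(400,400),interpolation=cv2.INTER_CUBIC);b=cv2.resize(b,(400,308),interpolation=cv2.INTER_CUBIC)
b=np.vstack([b,np.zeros((92,400,3),np.uint8)])
cv2.imwrite("pics/crop2.png",np.hstack([a,b]))
E
```

```text
4.45 [ 0.49537432 -0.01177171  0.06736836] [ 0.08465999 -0.12507354 -0.5490494 ]
```

View pics/crop2.png

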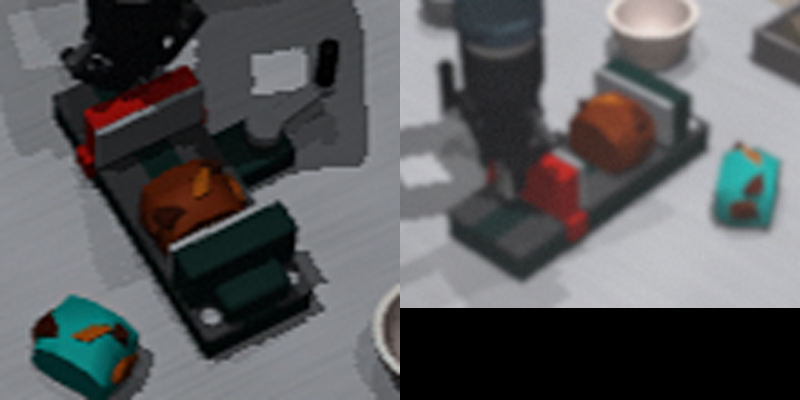

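The fingers are behind the red jaw and it has just begun to move. I keep pushing slowly.

Call:
servo_tool --plan '[[[0.005,0,0,0,-1],[0.005,0,0,0,-1],[0.005,0,0,0,-1],[0.005,0,0,0,-1],[0.005,0,0,0,-1],[0.005,0,0,0,-1],[0.005,0,0,0,-1],[0.005,0,0,0,-1]]]'

```text
time_s: 5.35
eef_pos: [0.5347, -0.0116, 0.0671]
eef_rot: [-0.0, -0.011, 1.0, 0.0]
wrist_force: [-4.3, 1.9, -0.9]
opening: -0.001
```

Call:
servo_tool --plan '[[[0.003,0,0,0,-1],[0.003,0,0,0,-1],[0.003,0,0,0,-1],[0.002,0,0,0,-1],[0,0,0,0,-1]]]'

```text
time_s: 5.85
eef_pos: [0.546, -0.0119, 0.0675]
eef_rot: [0.001, -0.011, 1.0, -0.0]
wrist_force: [-2.3, -0.3, -0.1]
opening: 0.001
```

```bash
python3 - <<'E'
from bench import *
from h import *
o=get_obs();print(o["time_s"],o["eef_pos"],o["wrist_force"])
a=camera("scene")["img"][185:295,285:395];b=camera("side")["img"][200:300,245:375]
a=cv2.resize(a,(400,400),interpolation=cv2.INTER_CUBIC);b=cv2.resize(b,(400,308),interpolation=cv2.INTER_CUBIC)
b=np.vstack([b,np.zeros((92,400,3),np.uint8)])
cv2.imwrite("pics/crop3.png",np.hstack([a,b]))
E
```

```text
5.85 [ 0.54601832 -0.01194804  0.06750274] [-2.34692601 -0.31969059 -0.14465266]
```

View pics/crop3.png

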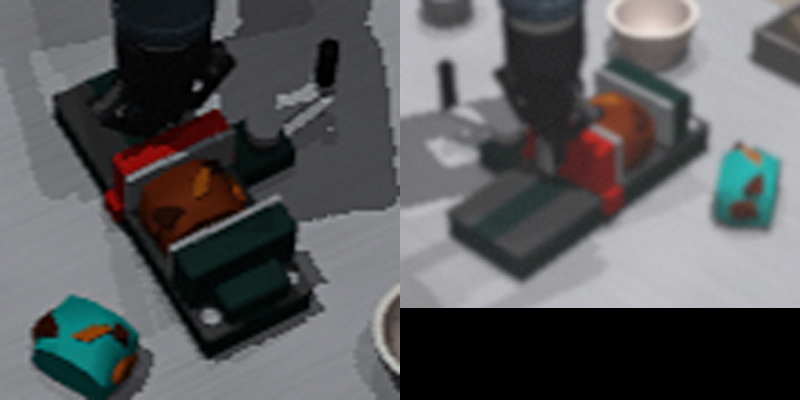

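The jaw is almost on the ore. I continue in 2 mm rows and watch the force.

Call:
servo_tool --plan '[[[0.002,0,0,0,-1],[0.002,0,0,0,-1],[0.002,0,0,0,-1],[0.002,0,0,0,-1]]]'

```text
time_s: 6.35
eef_pos: [0.5529, -0.0119, 0.0676]
eef_rot: [-0.001, -0.011, 1.0, -0.0]
wrist_force: [-7.4, -0.2, 5.2]
opening: 0.002
```

Call:
servo_tool --plan '[[[0.0015,0,0,0,-1],[0.0015,0,0,0,-1],[0.0015,0,0,0,-1],[0.0015,0,0,0,-1]]]'

```text
time_s: 6.75
eef_pos: [0.5582, -0.0118, 0.0675]
eef_rot: [-0.002, -0.011, 1.0, -0.0]
wrist_force: [-12.6, -1.5, 8.7]
opening: -0.001
```

Call:
servo_tool --plan '[[[0.001,0,0,0,-1],[0.001,0,0,0,-1],[0.001,0,0,0,-1],[0,0,0,0,-1]]]'

```text
time_s: 7.15
eef_pos: [0.5582, -0.0117, 0.0672]
eef_rot: [-0.005, -0.011, 1.0, 0.0]
wrist_force: [-23.1, -1.4, 17.4]
opening: 0.001
```

Call:
servo_tool --plan '[[[0.001,0,0,0,-1],[0.001,0,0,0,-1],[0.001,0,0,0,-1],[0,0,0,0,-1]]]'

```text
time_s: 7.55
eef_pos: [0.5582, -0.0117, 0.0672]
eef_rot: [-0.009, -0.011, 1.0, 0.0]
wrist_force: [-36.5, -2.3, 29.4]
opening: 0.004
```

```bash
python3 - <<'E'
from bench import *
from h import *
o=get_obs();print(o["time_s"],o["eef_pos"],o["wrist_force"])
a=camera("scene")["img"][185:295,285:395];b=camera("side")["img"][200:300,245:375]
a=cv2.resize(a,(400,400),interpolation=cv2.INTER_CUBIC);b=cv2.resize(b,(400,308),interpolation=cv2.INTER_CUBIC)
b=np.vstack([b,np.zeros((92,400,3),np.uint8)])
cv2.imwrite("pics/crop4.png",np.hstack([a,b]))
E
```

```text
7.55 [ 0.55816615 -0.01169087  0.06715715] [-36.47299303  -2.26403817  29.36893128]
```

View pics/crop4.png

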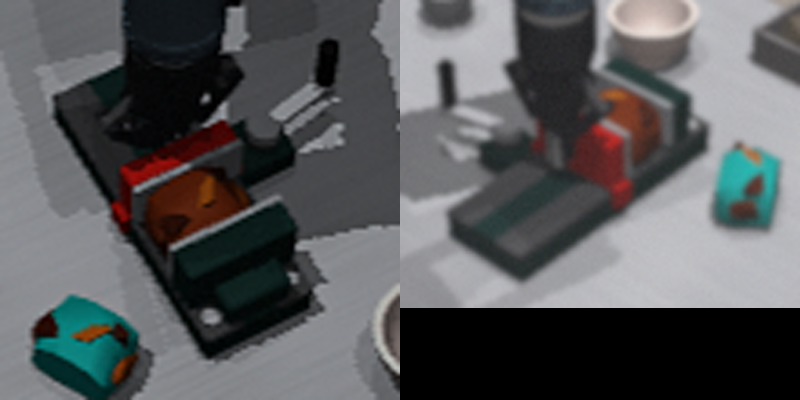

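The jaw stopped hard at TCP x = 0.558, which is where the geometry puts it, and the ore is squared between both jaws. I back off and rise.

Call:
servo_tool --plan '[[[-0.006,0,0,0,-1],[-0.015,0,0,0,-1],[-0.025,0,0,0,-1],[0,0,0.04,0,-1],[0,0,0.05,0,-1],[0,0,0.05,0,-1],[0,0,0.03,0,-1],[0,0,0,0,-1]]]'

```text
time_s: 8.45
eef_pos: [0.5235, -0.0127, 0.2439]
eef_rot: [0.006, -0.01, 1.0, -0.002]
wrist_force: [0.2, -1.0, -0.0]
opening: -0.001
```

```bash
python3 - <<'E'
from bench import *
from h import *
o=get_obs();print(o["time_s"],o["eef_pos"],o["eef_rot"],o["wrist_force"],o["q"])
S=camera("scene");D=camera("side");C=camera("wrist")
a=S["img"][185:295,285:395];b=D["img"][200:300,245:375]
a=cv2.resize(a,(400,400),interpolation=cv2.INTER_CUBIC);b=cv2.resize(b,(400,308),interpolation=cv2.INTER_CUBIC)
b=np.vstack([b,np.zeros((92,400,3),np.uint8)])
cv2.imwrite("pics/crop5.png",np.hstack([a,b]));cv2.imwrite("pics/w5.png",draw(C,[.588,-.0125,.0141,.085,.275],C["img"].copy()))
for c in(S,D,C):
  for t,z in(("jaw_back",.09),("crank_knob",.099),("ore_center",.065)):
    for d in pinpoint(c,t)[:3]:print(t,round(d["conf"],2),ray(c,(d["centre"][1]*640,d["centre"][0]*480),z).round(4))
E
```

```text
8.45 [ 0.52345612 -0.01271699  0.2439412 ] [ 0.00649114 -0.01047542  0.99992259 -0.0017161 ] [ 0.23683467 -1.01848823 -0.00116344] [-2.51234329e-01  5.76871548e-02  1.74625679e+00  4.49706078e-05
  1.32422036e+00 -1.84299303e+00]
jaw_back 0.67 [ 0.5726 -0.0134  0.09  ]
jaw_back 0.48 [0.7513 0.2625 0.09  ]
crank_knob 0.62 [0.5519 0.1434 0.099 ]
ore_center 0.85 [ 0.6954 -0.1491  0.065 ]
ore_center 0.61 [ 0.6213 -0.024   0.065 ]
jaw_back 0.89 [ 0.5598 -0.0193  0.09  ]
crank_knob 0.51 [0.5527 0.1554 0.099 ]
ore_center 0.65 [ 0.6387 -0.1718  0.065 ]
ore_center 0.6 [ 0.6225 -0.0242  0.065 ]
ore_center 0.53 [0.5778 0.1848 0.065 ]
jaw_back 0.91 [ 0.567  -0.0142  0.09  ]
crank_knob 0.91 [0.5491 0.142  0.099 ]
ore_center 0.84 [ 0.6503 -0.137   0.065 ]
```

View pics/crop5.png

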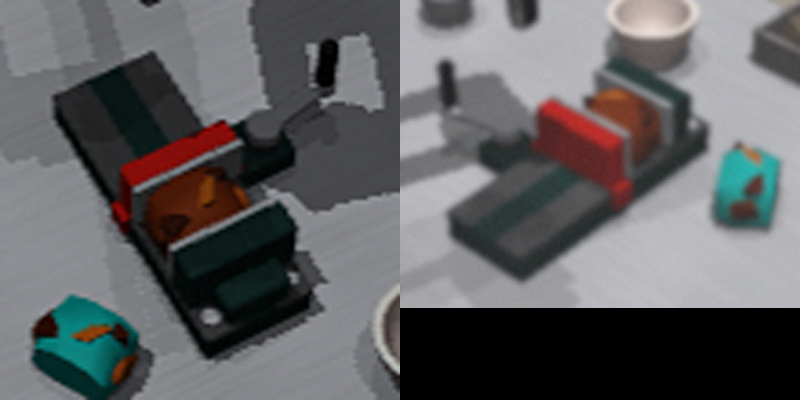

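View pics/w5.png

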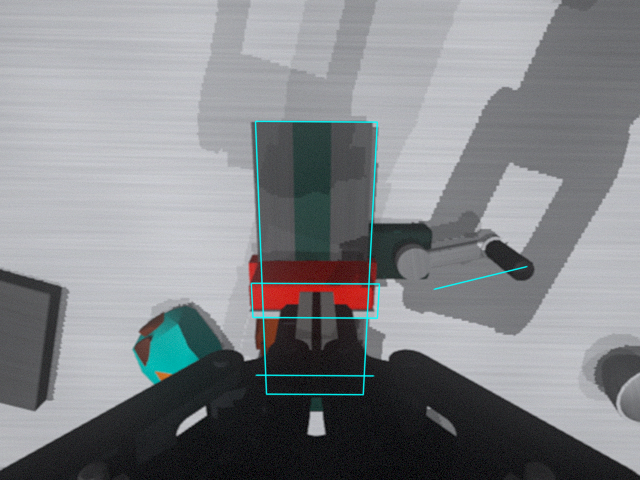

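The jaw back is at x = 0.567 to 0.573, so the ore is nipped. The wrist fit has the knob at about (0.549, 0.1425) and the pivot at about (0.567, 0.077). Turning +1.3 rad from the present orientation would exceed q6's range, so I pre-turn by -1.3 and sweep back. Now I move to the +x side of the handle, high up.

Call:
servo_tool --plan '[[[0.009,0.021,0,-0.145,-1],[0.009,0.021,0,-0.145,-1],[0.009,0.021,0,-0.145,-1],[0.009,0.021,0,-0.145,-1],[0.009,0.021,0,-0.145,-1],[0.009,0.021,0,-0.145,-1],[0.009,0.022,0,-0.145,-1],[0.01,0.022,0,-0.145,-1]]]'

```text
time_s: 9.85
eef_pos: [0.5926, 0.1592, 0.2371]
eef_rot: [-0.0, 0.542, 0.841, -0.0]
wrist_force: [0.7, 1.0, -0.0]
opening: -0.003
```

Call:
servo_tool --plan '[[[0,0,-0.03,-0.14,-1],[0,0,-0.03,0,-1],[0,0,-0.03,0,-1],[0,0,-0.03,0,-1],[0,0,-0.025,0,-1],[0,0,-0.015,0,-1],[0,0,0,0,-1]]]'

```text
time_s: 10.55
eef_pos: [0.5906, 0.1581, 0.0747]
eef_rot: [-0.002, 0.597, 0.802, -0.002]
wrist_force: [-0.3, -0.2, -0.8]
opening: 0.002
```

```bash
python3 - <<'E'
from bench import *
from h import *
o=get_obs();print(o["time_s"],o["eef_pos"],o["eef_rot"],o["wrist_force"],o["q"])
S=camera("scene");D=camera("side");C=camera("wrist")
a=S["img"][165:275,305:415];b=D["img"][170:280,225:335]
a=cv2.resize(a,(400,400),interpolation=cv2.INTER_CUBIC);b=cv2.resize(b,(400,400),interpolation=cv2.INTER_CUBIC)
cv2.imwrite("pics/crop6.png",np.hstack([a,b]));cv2.imwrite("pics/w6.png",C["img"])
E
```

```text
10.55 [0.59061185 0.15811822 0.07473132] [-0.00181152  0.59681677  0.802374   -0.00155736] [-0.29541916 -0.21430013 -0.76099464] [ 6.77104623e-02  4.60175893e-01  1.62209765e+00 -1.56003520e-05
  1.06409695e+00 -2.24018048e-01]
```

View pics/crop6.png

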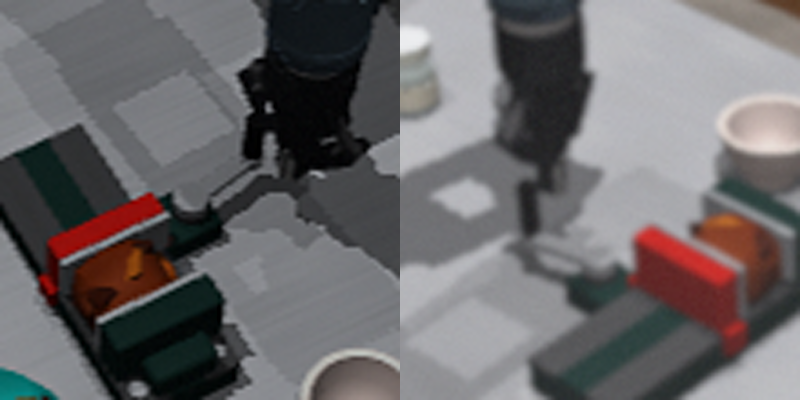

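View pics/w6.png

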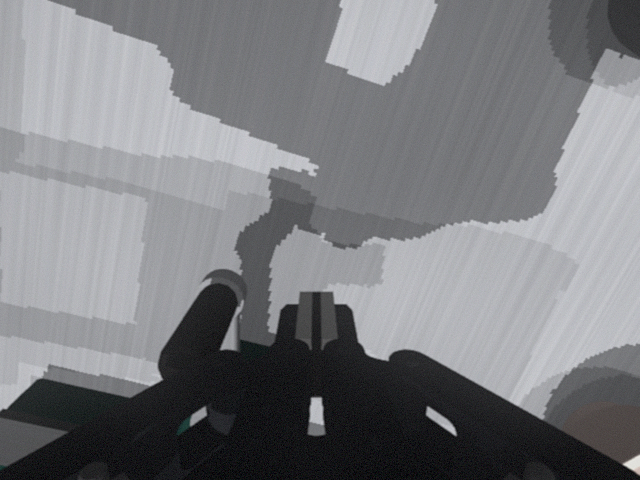

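The fingers stand on the +x side of the handle with a clear gap: in the wrist view the handle runs from (185,360) to (225,285) and the fingers are at (315,320). I raise 10 mm so only the finger ends bear, close some of the gap, and work out the arc rows.

Call:
servo_tool --plan '[[[0,0,0.01,0,-1],[-0.005,-0.0015,0,0,-1],[-0.005,-0.0015,0,0,-1],[-0.003,-0.001,0,0,-1],[0,0,0,0,-1]]]'

```text
time_s: 11.2
eef_pos: [0.5786, 0.1542, 0.0873]
eef_rot: [-0.0, 0.597, 0.802, -0.0]
wrist_force: [-0.0, 0.1, -0.6]
opening: 0.0
```

```bash
python3 - <<'E'
from bench import *
from h import *
o=get_obs();p=o["eef_pos"];print(o["time_s"],p,o["wrist_force"])
C=np.array([.568,.077]);r=p[:2]-C
for i in range(26):
    a=.055;R=np.array([[np.cos(a),-np.sin(a)],[np.sin(a),np.cos(a)]]);n=R@r;print(i,(n-r).round(4),(n+C).round(3));r=n
E
```

```text
11.2 [0.57863442 0.15415812 0.08727118] [-0.03686879  0.06469652 -0.60020547]
0 [-0.0043  0.0005] [0.574 0.155]
1 [-0.0043  0.0002] [0.57  0.155]
2 [-0.0043 -0.    ] [0.566 0.155]
3 [-0.0043 -0.0002] [0.562 0.155]
4 [-0.0043 -0.0005] [0.557 0.154]
5 [-0.0042 -0.0007] [0.553 0.153]
6 [-0.0042 -0.0009] [0.549 0.153]
7 [-0.0041 -0.0012] [0.545 0.151]
8 [-0.0041 -0.0014] [0.541 0.15 ]
9 [-0.004  -0.0016] [0.537 0.148]
10 [-0.0039 -0.0018] [0.533 0.147]
11 [-0.0038 -0.002 ] [0.529 0.144]
12 [-0.0037 -0.0022] [0.525 0.142]
13 [-0.0035 -0.0024] [0.522 0.14 ]
14 [-0.0034 -0.0026] [0.519 0.137]
15 [-0.0032 -0.0028] [0.515 0.134]
16 [-0.0031 -0.003 ] [0.512 0.131]
17 [-0.0029 -0.0031] [0.509 0.128]
18 [-0.0027 -0.0033] [0.507 0.125]
19 [-0.0025 -0.0034] [0.504 0.121]
20 [-0.0023 -0.0036] [0.502 0.118]
21 [-0.0021 -0.0037] [0.5   0.114]
22 [-0.0019 -0.0038] [0.498 0.11 ]
23 [-0.0017 -0.0039] [0.496 0.106]
24 [-0.0015 -0.004 ] [0.494 0.102]
25 [-0.0013 -0.0041] [0.493 0.098]
```

Call:
servo_tool --plan '[[[-0.0043,0.0003,0,0.055,-1],[-0.0043,0.0002,0,0.055,-1],[-0.0043,0,0,0.055,-1],[-0.0043,-0.0002,0,0.055,-1],[-0.0043,-0.0005,0,0.055,-1],[-0.0042,-0.0007,0,0.055,-1],[-0.0042,-0.0009,0,0.055,-1],[-0.0041,-0.0012,0,0.055,-1]]]'

```text
time_s: 12.0
eef_pos: [0.5456, 0.1518, 0.0873]
eef_rot: [0.0, 0.406, 0.914, 0.001]
wrist_force: [1.4, 3.7, -0.6]
opening: 0.003
```

```bash
cat > look.py <<'E'
import sys
from bench import *
from h import *
n=sys.argv[1]
o=get_obs();print(o["time_s"],o["eef_pos"],o["eef_rot"].round(3),o["wrist_force"],o["q"][5])
S=camera("scene");D=camera("side");C=camera("wrist")
a=S["img"][165:275,295:405];b=D["img"][170:280,225:335]
a=cv2.resize(a,(400,400),interpolation=cv2.INTER_CUBIC);b=cv2.resize(b,(400,400),interpolation=cv2.INTER_CUBIC)
cv2.imwrite(f"pics/c{n}.png",np.hstack([a,b]));cv2.imwrite(f"pics/w{n}.png",C["img"])
for c in(S,D,C):
    for d in pinpoint(c,"crank_knob")[:2]:print("knob",round(d["conf"],2),ray(c,(d["centre"][1]*640,d["centre"][0]*480),.099).round(4))
E
python3 look.py 7
```

```text
12.0 [0.54558174 0.15178787 0.0872959 ] [0.    0.406 0.914 0.001] [ 1.41043316  3.70503504 -0.64125788] -0.6731537888958485
knob 0.77 [0.5304 0.1346 0.099 ]
knob 0.6 [0.523  0.1332 0.099 ]
knob 0.68 [0.5291 0.1329 0.099 ]
```

View pics/c7.png

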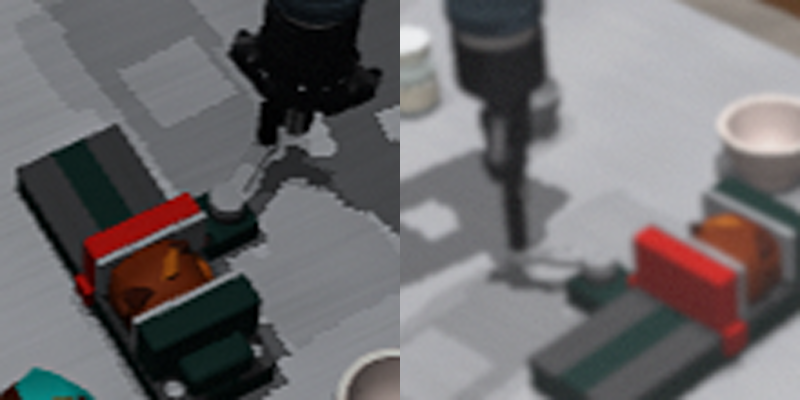

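View pics/w7.png

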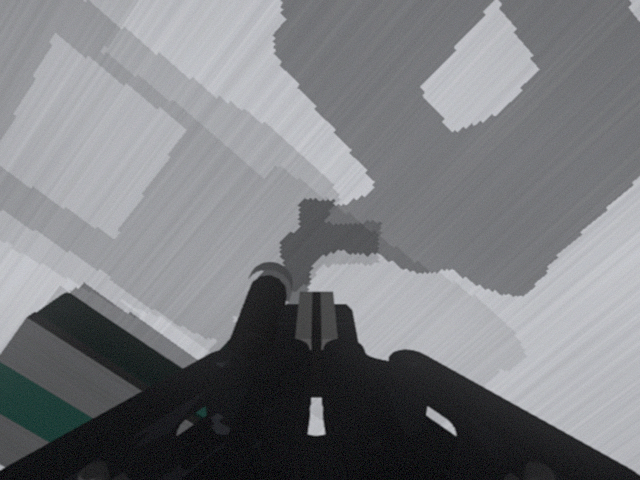

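The handle is in contact: the knob is at (0.529, 0.133), a crank angle of about 0.6 rad, and it bears against the finger side. I keep turning about the pivot.

Call:
servo_tool --plan '[[[-0.0041,-0.0014,0,0.055,-1],[-0.004,-0.0016,0,0.055,-1],[-0.0039,-0.0018,0,0.055,-1],[-0.0038,-0.002,0,0.055,-1],[-0.0037,-0.0022,0,0.055,-1],[-0.0035,-0.0024,0,0.055,-1],[-0.0034,-0.0026,0,0.055,-1],[-0.0032,-0.0028,0,0.055,-1]]]'

```text
time_s: 13.1
eef_pos: [0.5156, 0.135, 0.0873]
eef_rot: [-0.0, 0.198, 0.98, 0.0]
wrist_force: [-0.1, 3.7, 1.1]
opening: 0.003
```

```bash
python3 look.py 8
```

```text
13.1 [0.51564725 0.13499709 0.08727516] [-0.     0.198  0.98   0.   ] [-0.0788306   3.73195993  1.09540356] -1.1411352280739013
knob 0.72 [0.5127 0.1234 0.099 ]
knob 0.5 [0.5027 0.1167 0.099 ]
knob 0.9 [0.5076 0.1122 0.099 ]
```

View pics/c8.png

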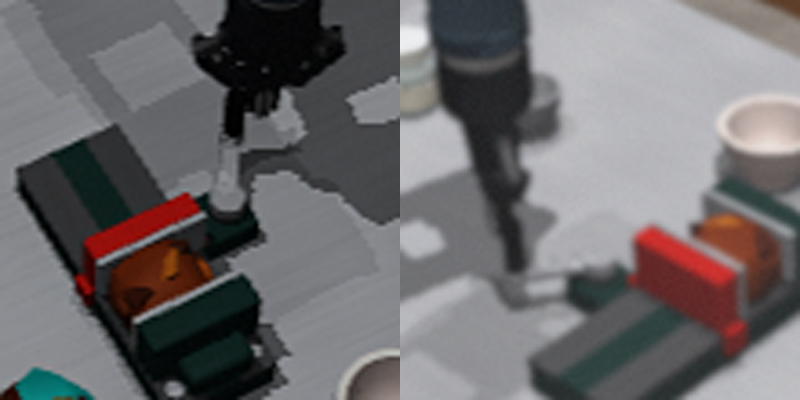

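View pics/w8.png

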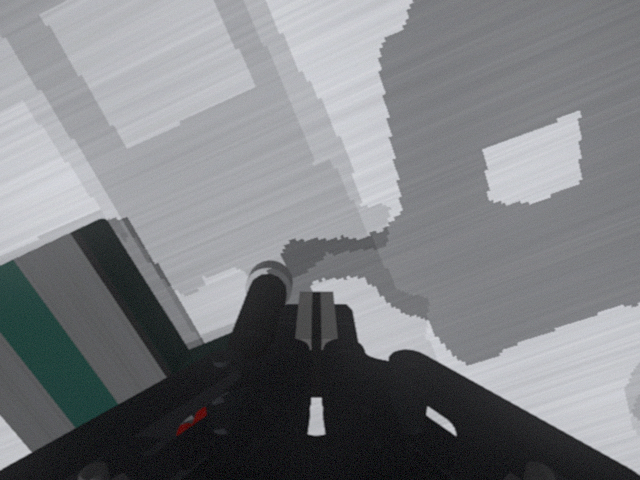

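Contact is holding and the crank is at about 1.05 rad.

Call:
servo_tool --plan '[[[-0.0031,-0.003,0,0.055,-1],[-0.0029,-0.0031,0,0.055,-1],[-0.0027,-0.0033,0,0.055,-1],[-0.0025,-0.0034,0,0.055,-1],[-0.0023,-0.0036,0,0.055,-1],[-0.0021,-0.0037,0,0.055,-1],[-0.0019,-0.0038,0,0.055,-1]]]'

```text
time_s: 14.1
eef_pos: [0.4978, 0.111, 0.0872]
eef_rot: [-0.001, 0.006, 1.0, 0.0]
wrist_force: [-2.1, 2.7, 1.1]
opening: 0.0
```

Call:
servo_tool --plan '[[[-0.0012,-0.003,0,0.04,-1],[-0.0008,-0.002,0,0.02,-1],[0,-0.002,0,0,-1]]]'

```text
time_s: 14.4
eef_pos: [0.4958, 0.1038, 0.0871]
eef_rot: [-0.001, -0.023, 1.0, 0.0]
wrist_force: [-1.2, 3.0, 0.2]
opening: -0.001
```

```bash
python3 look.py 9
```

```text
14.4 [0.49576172 0.10376899 0.08705312] [-0.001 -0.023  1.     0.   ] [-1.19383402  3.04585912  0.23198853] -1.644992792835819
knob 0.46 [0.4891 0.0852 0.099 ]
knob 0.74 [0.4884 0.0846 0.099 ]
knob 0.69 [0.4971 0.0794 0.099 ]
```

View pics/c9.png

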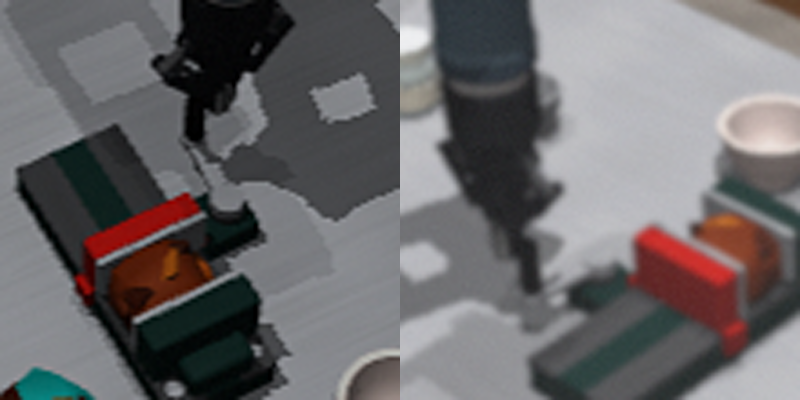

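View pics/w9.png

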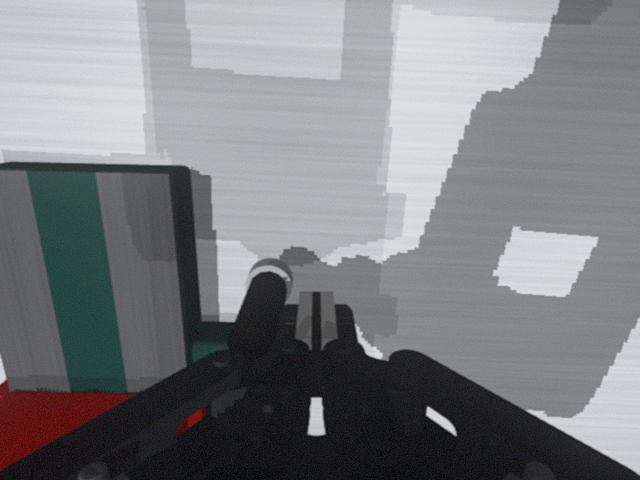

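It's nearly home and the force is still only 3 N, so I press on in y until it stops.

Call:
servo_tool --plan '[[[0,-0.002,0,0,-1],[0,-0.002,0,0,-1],[0,-0.0015,0,0,-1],[0,0,0,0,-1]]]'

```text
time_s: 15.1
eef_pos: [0.4964, 0.0978, 0.0873]
eef_rot: [0.0, -0.023, 1.0, -0.0]
wrist_force: [-1.1, 1.8, -0.9]
opening: 0.002
```

Call:
servo_tool --plan '[[[0,-0.0015,0,0,-1],[0,-0.0015,0,0,-1],[0,-0.001,0,0,-1],[0,0,0,0,-1]]]'

```text
time_s: 15.5
eef_pos: [0.4962, 0.0959, 0.0873]
eef_rot: [0.0, -0.023, 1.0, 0.002]
wrist_force: [-0.8, 12.7, -0.7]
opening: -0.0
```

Call:
servo_tool --plan '[[[0,-0.0015,0,0,-1],[0,-0.0015,0,0,-1],[0,0,0,0,-1],[0,0,0,0,-1]]]'

```text
time_s: 15.9
eef_pos: [0.4962, 0.0955, 0.0874]
eef_rot: [0.0, -0.023, 1.0, 0.004]
wrist_force: [-0.1, 24.1, 1.0]
opening: -0.002
```

Call:
servo_tool --plan '[[[0,0.008,0,0,-1],[0,0.02,0,0,-1],[0,0.03,0,0,-1],[0,0.02,0.04,0,-1],[0,0,0.05,0,-1],[0,0,0.05,0,-1],[0,0,0.02,0,-1],[0,0,0,0,-1]]]'

```text
time_s: 16.7
eef_pos: [0.4993, 0.169, 0.2522]
eef_rot: [0.005, -0.023, 1.0, -0.0]
wrist_force: [-0.1, -0.0, 0.5]
opening: -0.0
```

```bash
python3 look.py 10; python3 - <<'E'
from bench import *
from h import *
for n in("scene","side"):
  c=camera(n)
  for t,z in(("jaw_back",.09),("ore_center",.065)):
    for d in pinpoint(c,t)[:3]:print(n,t,round(d["conf"],2),ray(c,(d["centre"][1]*640,d["centre"][0]*480),z).round(4))
E
```

```text
16.7 [0.49930678 0.16896974 0.25221628] [ 0.005 -0.023  1.    -0.   ] [-0.09794793 -0.00501851  0.52093998] -1.5150312815225293
knob 0.54 [0.4869 0.0786 0.099 ]
knob 0.44 [ 0.5087 -0.0948  0.099 ]
knob 0.62 [0.4976 0.0732 0.099 ]
scene jaw_back 0.94 [ 0.573  -0.0054  0.09  ]
scene ore_center 0.86 [ 0.6227 -0.0144  0.065 ]
scene ore_center 0.57 [ 0.6883 -0.1511  0.065 ]
scene ore_center 0.23 [ 0.5512 -0.0017  0.065 ]
side jaw_back 0.89 [ 0.5627 -0.0214  0.09  ]
side jaw_back 0.47 [ 0.3907 -0.4689  0.09  ]
side ore_center 0.85 [ 0.6221 -0.0185  0.065 ]
side ore_center 0.63 [ 0.6487 -0.1753  0.065 ]
side ore_center 0.51 [ 0.4004 -0.4672  0.065 ]
```

View pics/c10.png

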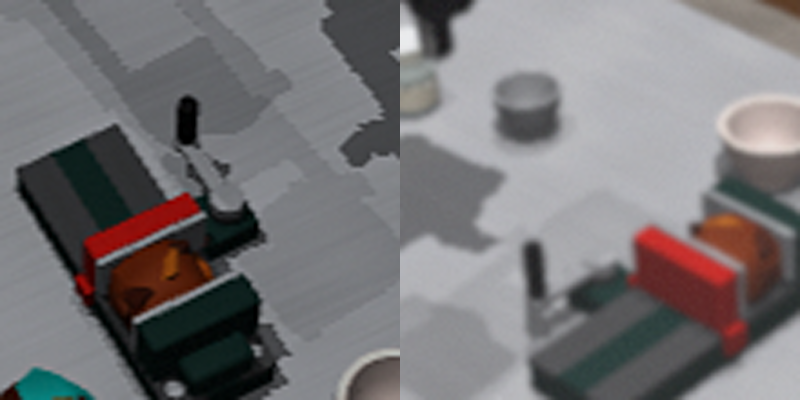

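View pics/w10.png

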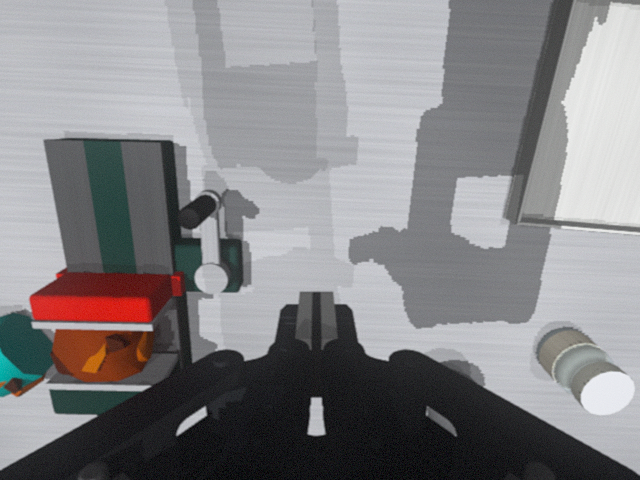

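The crank lies alongside the bed: its hub is at (211,277) and its arm end at (212,200) in the wrist view, parallel to the bed edge. It stopped hard at 24 N. The ore sits between both jaws and the hand is clear.

```bash
python3 -c "
from bench import *
print(hand_in())"
```

```text
the job is handed in; nothing more can be done
None
```

I pushed the red jaw up with the shut fingertips until the ore sat between both jaws, then swung the crank round to its stop. After that I lifted the hand clear and handed in at about 17 s; the hand-in reports no verdict.

**Jaw and ore:** The jaw stopped hard at TCP x = 0.558 m, where the geometry puts it, with about 36 N on the wrist. The last pictures show the ore upright between the jaws. The networks put its centre about 34 mm from the vise's origin along x and within 6 mm of the centre line.

**Crank:** It stopped hard at about 24 N. The wrist picture shows its arm parallel to the bed. The wrist and scene views place the knob at (0.498, 0.073) and (0.487, 0.079), against about (0.498, 0.076) expected.

**Disagreements:**
- The cameras differ by up to about 10 mm on the jaw's back edge (x = 0.563 to 0.573), so I relied on the hard stop.
- The side view's knob guess in the last check was a false detection; its picture shows the handle where it should be.

**Bystanders and look-alike:** I touched no bystander and left the turquoise lump alone. I judged this from the pictures and did not measure their positions again at the end.

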